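Line up pipe fittings on the sloping rack

ROBOT

A 6-joint arm with a two-finger parallel gripper is mounted at the origin on the work surface. World frame = base frame: x ahead of the robot, y to its left, z up, the work surface at z = 0. Lengths are in mm, angles in rad, forces in N, time in s.
With the tool pointing down it reaches from about 300 to 1000 mm from the base axis. Payload 5.1 kg.
Tool frame: the origin (TCP) lies on the centre line of the jaws, within the pads' length; the fingertips stand 8 mm ahead of it and the grasp point (between the pads) lies 11 mm behind it; z points along the fingers, y is the line along which they close (so a half turn about z gives the same grasp; the last joint's range is limited). The gripper opens to 95 mm and grips with 3 to 60 N. Pads are 20 mm wide; open, the fingers measure 119 mm over their backs; the gripper's body (75 mm by 180 mm) begins 59 mm behind the grasp point.
Start: joints at [-1.354, 0.124, 1.65, -0, 1.367, -0.083], TCP at [191.931, -621.005, 222.656] pointing down, gripper open.
Joint ranges: [-2.61, 2.61], [-1.02, 2.33], [0.03, 2.71], [-1.35, 4.49], [0.32, 2.68], [-2.91, 2.91]. Speed limits (rad/s): [2.57, 2.57, 3.14, 3.14, 3.14, 3.14].

INTERFACE

Orientations are given as a unit quaternion [x, y, z, w].
In Python, from plant import r gives the robot as it stands.
- The arm moves only by the shell command python3 -m creep 'ROWS' [OPENING] [FORCE]. ROWS is JSON, a list that holds one entry, the list of rows, each a list of 4 numbers: the shift along the tool's x, y, z in m, then the turn about the tool's z in rad. A call has 1 to 20 rows; each row is the pose to reach, as a shift and turn from the pose commanded when the call began, along the tool's axes at that moment; what a row does not reach only later rows make up. A row lasts 1/10 s, in which the tool goes at most 50 mm and 8.59 degrees, less where a joint would pass 70% of its speed; a pose out of reach is approached as far as the arm can. A call with a gripper value outside its range is refused whole. OPENING is the closure, from 0 (fully open) to 1 (shut), set as the call begins (- or left out, the last holds). The fingers move at their own pace and stop on an object; FORCE is the grip in N (left out, the last holds). Time passes only in rows, so rows that repeat a pose let the fingers close. It gives the time, the measured TCP pose, the force and the opening at its end, in the units of the state.
- r.get_state(): the state, without advancing time (a new reading comes with each control period).
- r.read_camera(name): name is "side" or "top"; returns a dict with "image" (480x640x3 uint8, red, green, blue), "range_z" (480x640 float32, mm along the optical axis (not along the pixel's ray), 0 where there is no reading), "camera_matrix" (3x3 intrinsics, pixels), "k1" (the pictures are not rectified: a ray, as slopes to the right and down, at radius r is drawn at 1 + k1 r^2 times it, then the intrinsics apply), "eye" and "rotation" of the camera in the world. Camera axes: x right, y up, looking along -z (the intrinsics and any distortion apply to the point x, -y, -z); pixel columns grow to the right and rows downward; lengths in mm; the calibration is good to about 2 mm. A picture is of the moment at which its call begins.
- r.hand_in(): hands the job in, once; it reports no verdict.
The state is a dict: "time": time; "joint_positions": joint angles; "dq": joint speeds; "effort": joint torques, N m; "tool_pos": TCP position; "tcp_rot": TCP orientation; "contact_force": force on the tool from outside, world axes, zero at the start; "moment": the same for the moment, N m; "opening": finger opening in mm.
Only numpy, scipy, OpenCV 4.12 (cv2) and the standard library are available. Lean on these libraries where they do the work, as an engineer would, in place of code of your own. Each camera call takes 0.05 s, during which the arm holds its last target. There are 200 camera calls.

TASK

Set the three open black fittings standing loose on the bench onto the sloping rack, mouths up and flat on its deck, in one neat row along the front lip, starting at the blue end wall. Finish with the red stop slid up against the row, closing it so that no gaps are left. Leave the fitting with the orange plug, the screwdriver and the roll of tape where they are.

Things in the scene. Friction and masses are not known exactly. Their poses are not given: they have to be found in the camera images.
- fitting_a: black plastic threaded pipe fitting, a round socket 52 mm in diameter and 66 mm high, standing upright with its open mouth (42 mm wide, 26 mm deep) up; about 120 g; stands flat on its closed bottom. Origin at the centre of its underside, z axis up through the mouth. The three black fittings are interchangeable
- fitting_b: black plastic threaded pipe fitting, a round socket 52 mm in diameter and 66 mm high, standing upright with its open mouth (42 mm wide, 26 mm deep) up; about 120 g; stands flat on its closed bottom. Origin at the centre of its underside, z axis up through the mouth. The three black fittings are interchangeable
- fitting_c: black plastic threaded pipe fitting, a round socket 52 mm in diameter and 66 mm high, standing upright with its open mouth (42 mm wide, 26 mm deep) up; about 120 g; stands flat on its closed bottom. Origin at the centre of its underside, z axis up through the mouth. The three black fittings are interchangeable
- deck: white rack deck sloping 28 deg, low edge to the robot. Origin: inside corner of deck face, front lip and end wall, 50 mm over the bench. x runs up the slope from the lip, z is square to the deck face (up, towards the robot), y runs along the lip to the end wall; the row runs to -y. Deck face z = 0, x 0 to 150 mm, y 0 to -266 mm; open at the -y end. Its rack is fixed to the bench
- lip (a point): top of the blue front lip (8 mm thick, 14 mm high over the deck face, at the deck's x = -8 to 0), point at x = -4, y = -129, z = 14 mm in the deck frame. A fitting touching the lip has its centre at x = 26 mm in the deck frame
- end_wall (a point): top middle (x = 75, y = 4, z = 45 mm in the deck frame) of the blue end wall (8 mm thick, 45 mm high over the deck face, at the deck's y = 0 to +8). The first fitting of the row, touching it, has its centre at y = -26 mm in the deck frame, the next ones 52 mm further each
- rod (a point): middle of the steel guide rod of the stop, running the length of the deck: 10 mm thick, along the deck's y, at x = 140 mm, z = 20 mm in the deck frame, middle at y = -133 mm
- stop (a joint): position (m) of the red sliding stop: its flat face towards the row lies at y = -0.226 + value in the deck frame; it grows towards the end wall, range 0 to 0.11, starts between 0 and 0.025. Three touching fittings against the wall leave it at 0.070. Takes 3 to 5 N to slide; stays where left
- stop_tab (a point): tab on top of the red stop, mid-thickness, at x = 26, z = 85 mm in the deck frame. The stop is an upright plate 10 mm thick (along the deck's y), x = 9 to 94 mm, up to z = 65 mm, with the tab (34 mm wide, x = 9 to 43, also 10 mm thick) on it up to z = 98 mm. Pinch the tab, or push the plate from behind
- reject: bystander: the same black fitting, closed with an orange plug (70 mm high with it), standing upright on the bench; origin at the centre of its underside
- screwdriver: bystander: a screwdriver with a red handle, about 200 mm long, lying on the bench before the rack; its long axis is x, the handle towards its -x
- tape: bystander: an empty yellow tape core, a ring 84 mm in diameter and 24 mm high, lying flat on the bench; origin at the centre of its underside
Things that resemble listed ones, but are neither listed nor needed, are in the scene too. What is shaped like the fitting_c but green is not meant. What is shaped like the fitting_b but green or pink is not meant.

How it is judged (in metres and radians):
At the end, for the whole second after the job is handed in: All three black fittings stand mouth up and flat on the deck (within 6 degrees, bottom within 4 mm of the deck face), each within 6 mm of touching the front lip, between the end wall and the stop, at rest; the stop (joint) is beyond 0.064, so the gaps in the row add up to less than 6 mm (value of joint stop above 0.064 m and x of fitting_a in the frame of deck between 0.022 and 0.032 m and z of fitting_a in the frame of deck between -0.004 and 0.004 m and y of fitting_a in the frame of deck between -0.14 and -0.02 m and angle between the z axis of each of fitting_a, fitting_b, fitting_c and the z axis of deck, either way round below 0.1 rad and angle between each of fitting_a, fitting_b, fitting_c's own z axis and vertical below 0.8 rad and linear speed of each of fitting_a, fitting_b, fitting_c below 0.02 m/s and x of fitting_b in the frame of deck between 0.022 and 0.032 m and z of fitting_b in the frame of deck between -0.004 and 0.004 m and y of fitting_b in the frame of deck between -0.14 and -0.02 m and x of fitting_c in the frame of deck between 0.022 and 0.032 m and z of fitting_c in the frame of deck between -0.004 and 0.004 m and y of fitting_c in the frame of deck between -0.14 and -0.02 m).
It fails at once if the plugged fitting was moved more than 25 mm (distance of reject from where it was at the start of the episode above 0.025 m).
It fails at once if the screwdriver was moved more than 25 mm (distance of screwdriver from where it was at the start of the episode above 0.025 m).
It fails at once if the tape was moved more than 25 mm (distance of tape from where it was at the start of the episode above 0.025 m).
It fails at once if the plugged fitting was tipped over (angle between reject's own z axis and vertical above 0.5 rad).
It also fails if it takes over 72 s, if anything falls off the work surface, if the arm or the gripper's body presses on something with over 40 N, if the wrist force passes 120 N, or if a joint passes its speed limit or range.

## Working session

There is one attempt and no reset: what is moved stays moved. The work goes in short steps, Python scripts to look and compute and a shell command to move; the robot and the scene stay as the last step left them, time stands still between calls to the robot, and variables do not carry over. Pictures are saved under pics/ and viewed, on a budget of 10 in all, crops included, one or two more only if the job needs it, and the job is handed in when it is done.

```bash
ls; mkdir -p pics; cat > h.py <<'E'
import numpy as np, cv2
from plant import r
def cam(n):
    c=r.read_camera(n); c={k:(np.array(v) if k!='k1' else v) for k,v in c.items()}
    return c
def pts(c,uv):
    """world pts from pixel + range"""
    uv=np.atleast_2d(uv).astype(float); d=rays(c,uv)
    z=np.array([c['range_z'][int(v),int(u)] for u,v in uv])
    return c['eye']+d*z[:,None]
def rays(c,uv):
    K=c['camera_matrix']; uv=np.atleast_2d(uv).astype(float)
    p=np.c_[(uv[:,0]-K[0,2])/K[0,0],(uv[:,1]-K[1,2])/K[1,1]]
    q=p.copy()
    for _ in range(20): q=p/(1+c['k1']*(q**2).sum(1))[:,None]
    return np.c_[q[:,0],-q[:,1],-np.ones(len(q))]@c['rotation'].T
def plane(c,uv,z):
    d=rays(c,uv); return c['eye']+d*((z-c['eye'][2])/d[:,2])[:,None]
def save(c,n): cv2.imwrite(n,c['image'][:,:,::-1])
E
python3 - <<'E'
from h import *
for n in('top','side'):
    c=cam(n); save(c,f'pics/{n}0.png'); print(n,c['eye'],c['rotation'].round(3).tolist(),c['camera_matrix'].tolist(),c['k1'])
    np.savez(f'{n}0.npz',**c)
print(r.get_state())
E
```

```text
pics
top [ 427.16883779   -7.46926679 1013.19261196] [0.049, -0.045, -0.696, 0.715] [[485.22288887416164, 0.0, 324.8294317848128], [0.0, 485.22288887416164, 241.1146551272796], [0.0, 0.0, 1.0]] 0.008750947184078841
side [278.26985258 731.65552785 678.29967663] [-0.085, 0.448, 0.876, -0.159] [[444.0342064682497, 0.0, 310.72481789757717], [0.0, 444.0342064682497, 244.01243711327658], [0.0, 0.0, 1.0]] -0.0817194901203283
{'time': 0.1, 'joint_positions': array([-1.35356963e+00,  1.24446392e-01,  1.65150547e+00, -2.01025354e-05,
        1.36749403e+00, -8.26127546e-02]), 'dq': array([-0.00091654, -0.00176723, -0.00320825,  0.00197656,  0.00024222,
        0.00087245]), 'effort': array([ 3.86903466e-04, -4.18881762e+01, -3.61096358e+01,  7.77509529e-02,
        4.61406028e-02, -6.78399988e-05]), 'tool_pos': array([ 191.82801849, -620.47141323,  221.52464176]), 'tcp_rot': array([ 9.88782341e-01,  1.49360713e-01, -7.21410108e-05, -9.23860073e-04]), 'contact_force': array([0.49865752, 0.57335252, 1.02492029]), 'moment': array([ 0.03486591, -0.01567079,  0.02336103]), 'opening': 95.3523409588368}
```

View pics/top0.png

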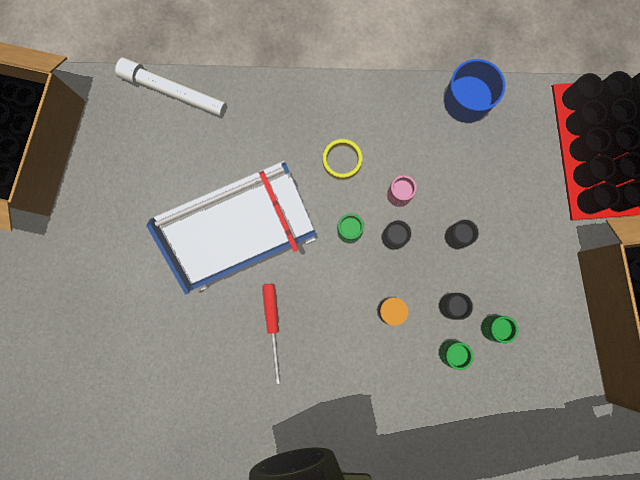

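View pics/side0.png

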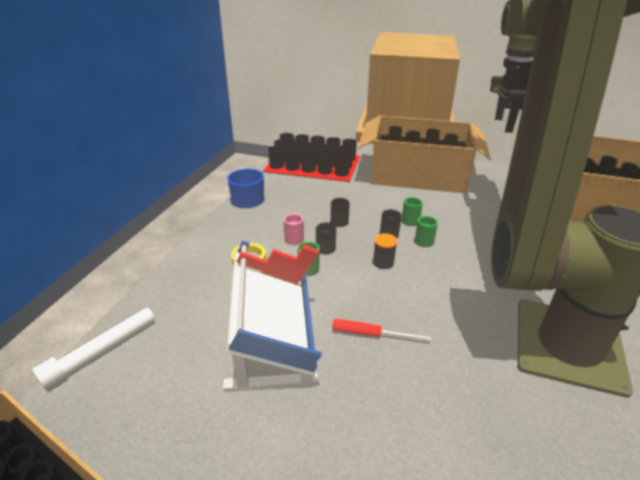

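Top view: black candidates are at (397,235), (461,235) and (456,306). Those are the three loose open fittings. Lookalikes are green at (350,227), (502,329) and (457,355), pink at (403,189), the orange-plugged reject at (394,311), and black pieces in the boxes and red tray at the edges. The rack's end wall is at left (170,255), the lip runs (187,290)–(315,237), and the red stop is at (280,210). The side view agrees.

```bash
sed -i "s/^    return c$/    from scipy.spatial.transform import Rotation as R; c['rotation']=R.from_quat(c['rotation']).as_matrix(); return c/" h.py
python3 - <<'E'
from h import *
for n in('top','side'):
    c=cam(n); np.savez(f'{n}0.npz',**c)
    H,W=480,640; uu,vv=np.meshgrid(np.arange(W),np.arange(H)); uv=np.c_[uu.ravel(),vv.ravel()]
    d=rays(c,uv); P=(c['eye']+d*c['range_z'].ravel()[:,None]).reshape(H,W,3)
    hsv=cv2.cvtColor(c['image'],cv2.COLOR_RGB2HSV); h,s,v=[hsv[:,:,i].astype(int) for i in range(3)]
    ok=c['range_z']>0
    print(n,'bench z',np.median(P[ok&(s<60)&(v>70)&(abs(P[:,:,2])<15)][:,2]))
    dark=(v<75)&ok&(P[:,:,2]>25)&(P[:,:,2]<80)&(P[:,:,0]>250)&(P[:,:,0]<750)&(P[:,:,1]>-400)&(P[:,:,1]<0)
    nl,L,st,ce=cv2.connectedComponentsWithStats(dark.astype(np.uint8))
    for i in range(1,nl):
        if st[i,4]<100: continue
        q=P[L==i]; t=(L==i)&(P[:,:,2]>60)
        cc,rad=cv2.minEnclosingCircle(np.argwhere(t)[:,::-1].astype(np.float32)) if t.sum()>5 else (ce[i],0)
        print(' dark',ce[i].round(),st[i,4],'ztop',np.percentile(q[:,2],97).round(1),'circ',np.round(cc,1),round(rad,1),'->',plane(c,[cc],66).round(1))
    box=(P[:,:,0]>330)&(P[:,:,0]<800)&(P[:,:,1]>0)&(P[:,:,1]<420)
    w=ok&(s<40)&(v>180)&box&(P[:,:,2]>50)&(P[:,:,2]<125)
    q=P[w]; 
    for _ in range(4):
        m=q.mean(0); nrm=np.linalg.svd(q-m,full_matrices=False)[2][2]; nrm*=np.sign(nrm[2]); e=(q-m)@nrm; q=q[abs(e)<4]
    print(' deck',len(q),m.round(1),'n',nrm.round(3),'tilt',np.degrees(np.arccos(nrm[2])),'yaw',np.degrees(np.arctan2(-nrm[1],-nrm[0])))
    yaw=np.arctan2(-nrm[1],-nrm[0]); a=np.radians(28)
    f=np.array([np.cos(yaw),np.sin(yaw),0]); X=f*np.cos(a)+[0,0,np.sin(a)]; Y=np.array([-f[1],f[0],0]); Z=np.cross(X,Y)
    M=np.array([X,Y,Z])
    b=ok&(h>100)&(h<125)&(s>110)&box&(P[:,:,2]>20)
    red=ok&((h<8)|(h>172))&(s>130)&box&(P[:,:,2]>60)
    for nm,msk in(('blue',b),('white',w),('red',red)):
        q=(P[msk])@M.T
        print(' ',nm,msk.sum(),np.percentile(q,[0.5,2,50,98,99.5],axis=0).round(1).tolist())
    print('  corner height d: deck z at',np.median(P[w]@Z))
E
```

```text
top bench z 0.1993656625627409
 dark [396. 235.] 332 ztop 68.4 circ [397.1 233.4] 13.1 -> [[ 573.2 -142.5   66. ]]
 dark [461. 234.] 427 ztop 68.5 circ [464.2 232.5] 13.3 -> [[ 578.5 -274.5   66. ]]
 dark [455. 306.] 420 ztop 68.4 circ [458.3 305.9] 13.7 -> [[ 434.7 -261.6   66. ]]
 dark [490. 327.] 129 ztop 60.1 circ [490.3 326.6] 0 -> [[ 397.1 -322.4   66. ]]
 dark [446. 351.] 114 ztop 65.1 circ [450.  355.5] 10.5 -> [[ 340.6 -244.9   66. ]]
 deck 8428 [576.1 175.5  83.7] n [-0.423 -0.203  0.883] tilt 27.98380642208334 yaw 25.67744787606928
  blue 809 [[486.1, -228.3, -200.4], [486.9, -226.9, -197.8], [493.2, -7.9, -190.1], [641.4, 42.9, -158.2], [643.3, 43.4, -157.4]]
  white 8583 [[495.2, -227.6, -210.3], [497.8, -223.2, -209.0], [565.0, -89.0, -205.5], [642.1, 28.4, -202.2], [643.4, 32.3, -201.3]]
  red 407 [[505.1, -186.0, -206.1], [507.4, -185.7, -192.7], [575.5, -181.8, -142.0], [644.3, -177.6, -106.1], [644.5, -177.1, -105.2]]
  corner height d: deck z at -205.5096512880584
side bench z -0.18366759237778751
 dark [340. 209.] 307 ztop 64.9 circ [339.6 204.5] 7.8 -> [[ 574.8 -260.8   66. ]]
 dark [391. 221.] 339 ztop 65.3 circ [391.5 216. ] 8.7 -> [[ 430.9 -251.9   66. ]]
 dark [326. 235.] 341 ztop 64.9 circ [326.  228.5] 8.7 -> [[ 571.1 -138.    66. ]]
 dark [384. 254.] 209 ztop 58.5 circ [383.9 254.4] 0 -> [[411.8 -83.1  66. ]]
 deck 4186 [576.7 181.3  85.2] n [-0.422 -0.2    0.884] tilt 27.842183671135565 yaw 25.383280913904738
  blue 89 [[487.4, -95.0, -193.8], [487.7, -61.5, -193.4], [502.1, 42.5, -161.9], [635.2, 46.5, -159.4], [637.9, 46.8, -159.1]]
  white 4263 [[494.0, -180.9, -212.6], [496.2, -174.0, -208.6], [569.4, -79.3, -205.8], [642.8, 9.4, -203.7], [644.7, 39.4, -202.2]]
  red 1368 [[505.8, -181.0, -197.9], [507.8, -179.6, -195.9], [549.3, -173.0, -166.5], [634.7, -170.3, -109.7], [642.8, -169.8, -108.5]]
  corner height d: deck z at -205.8440208299307
```

```bash
cat >> h.py <<'E'
YAW=np.radians(25.53); A=np.radians(28); O=np.array([465.6,262.8,50.])
f_=np.array([np.cos(YAW),np.sin(YAW),0]); DX=f_*np.cos(A)+[0,0,np.sin(A)]; DY=np.array([-f_[1],f_[0],0]); DZ=np.cross(DX,DY)
DM=np.array([DX,DY,DZ])
def d2w(p): return O+np.atleast_2d(p)@DM
def w2d(p): return (np.atleast_2d(p)-O)@DM.T
def proj(c,P):
    q=(np.atleast_2d(P)-c['eye'])@c['rotation']; s=np.c_[q[:,0],-q[:,1]]/(-q[:,2:3]); s=s*(1+c['k1']*(s**2).sum(1))[:,None]
    K=c['camera_matrix']; return s*[K[0,0],K[1,1]]+[K[0,2],K[1,2]]
def crop(c,x,y,w,h,k,lines=(),circ=()):
    im=cv2.resize(np.ascontiguousarray(c['image'][y:y+h,x:x+w,::-1]),None,fx=k,fy=k,interpolation=cv2.INTER_CUBIC)
    t=lambda p:((proj(c,p)-[x,y]+.5)*k-.5).round().astype(np.int32).reshape(-1,1,2)
    for l in lines: cv2.polylines(im,[t(l)],False,(0,255,255),1)
    th=np.linspace(0,2*np.pi,60)
    for cx,cy,z in circ:
        cv2.polylines(im,[t(np.c_[cx+26*np.cos(th),cy+26*np.sin(th),0*th+z])],True,(0,255,0) if z>1 else (255,0,255),1)
    return im
RACK=[d2w(l) for l in ([[0,0,0],[150,0,0],[150,-266,0],[0,-266,0],[0,0,0]],[[-8,8,14],[-8,-266,14]],[[0,0,45],[150,0,45],[150,8,45],[0,8,45],[0,0,45]])]
E
python3 - <<'E'
from h import *
L=lambda n:{k:v for k,v in np.load(f'{n}0.npz').items()}
F=[(573.2,-142.5),(577,-270),(433.5,-258.5)]
C=[(a,b,z) for a,b in F for z in(66,0)]
t,s=L('top'),L('side')
im=np.zeros((600,800,3),np.uint8)
a=crop(t,360,205,150,150,2.6,circ=C); b=crop(t,140,150,190,150,2.1,lines=RACK); 
c=crop(s,290,180,150,100,2.6,circ=C); d=crop(s,200,230,150,150,2,lines=RACK)
for p,(x,y) in((a,(0,0)),(b,(395,0)),(c,(0,330+60)),(d,(400,320))):
    h=min(p.shape[0],600-y); w=min(p.shape[1],800-x); im[y:y+h,x:x+w]=p[:h,:w]
cv2.imwrite('pics/c1.png',im)
E
```

```text
(no output)
```

View pics/c1.png

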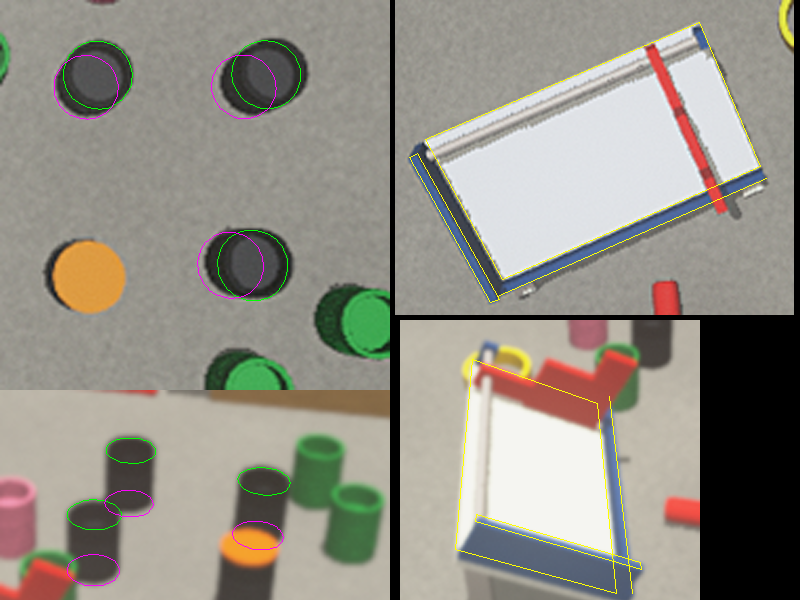

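```bash
cat >> h.py <<'E'
from scipy.spatial.transform import Rotation as R
O=(O+2*f_+0.5*DY)
def rel(*tg,yaw=np.degrees(YAW)):
    "tool-frame shift (m) and turn to world TCP targets (mm)"
    s=r.get_state(); M=R.from_quat(s['tcp_rot']).as_matrix(); y0=np.arctan2(M[1,0],M[0,0])
    print('t',round(s['time'],2),'tcp',s['tool_pos'].round(1),'yaw',np.degrees(y0).round(2),'F',s['contact_force'].round(1),'op',round(s['opening'],1),'j',s['joint_positions'].round(2))
    for t in tg: print('  ->',np.round(t,1),(M.T@(np.array(t)-s['tool_pos'])/1000).round(4),'turn',round(y0-np.radians(yaw),4))
def onDeck(x,y,zg=48,up=0): # TCP for fitting flat at deck x,y gripped zg above its bottom
    p=d2w([x,y,zg])[0]; return p-[0,0,11]+[0,0,up]
E
python3 -c "
from h import *
rel((573,-142,222),(573,-142,37))"
```

```text
t 0.2 tcp [ 191.9 -620.6  221.8] yaw 17.18 F [ 0.6 -0.4  0.4] op 95.3 j [-1.35  0.12  1.65 -0.    1.37 -0.08]
  -> [ 573 -142  222] [ 5.055e-01 -3.447e-01  4.000e-04] turn -0.1458
  -> [ 573 -142   37] [ 0.5055 -0.3445  0.1854] turn -0.1458
```

```bash
python3 -m creep '[[[0.506,-0.345,0,-0.146],[0.506,-0.345,0,-0.146],[0.506,-0.345,0,-0.146],[0.506,-0.345,0,-0.146],[0.506,-0.345,0,-0.146],[0.506,-0.345,0,-0.146],[0.506,-0.345,0,-0.146],[0.506,-0.345,0,-0.146],[0.506,-0.345,0,-0.146],[0.506,-0.345,0,-0.146],[0.506,-0.345,0,-0.146],[0.506,-0.345,0,-0.146],[0.506,-0.345,0,-0.146],[0.506,-0.345,0,-0.146],[0.506,-0.345,0,-0.146],[0.506,-0.345,0,-0.146],[0.506,-0.345,0,-0.146],[0.506,-0.345,0,-0.146]]]' 0 10; python3 -c "
from h import *
rel((573,-142,222),(573,-142,37))"
```

```text
time: 2.0
tool_pos: [572.9, -143.1, 222.7]
tcp_rot: [0.975, 0.22, 0.0, 0.0]
contact_force: [-0.2, -0.3, -0.3]
opening: 95.2
t 2.0 tcp [ 572.9 -143.1  222.7] yaw 25.44 F [-0.2 -0.3 -0.3] op 95.2 j [-0.34 -0.01  1.79 -0.    1.36  0.79]
  -> [ 573 -142  222] [ 0.0005 -0.0009  0.0007] turn -0.0016
  -> [ 573 -142   37] [ 0.0005 -0.0009  0.1857] turn -0.0016
```

```bash
python3 -m creep '[[[0,-0.001,0.05,0],[0,-0.001,0.1,0],[0,-0.001,0.14,0],[0,-0.001,0.17,0],[0,-0.001,0.186,0],[0,-0.001,0.186,0],[0,-0.001,0.186,0]]]' && python3 -m creep '[[[0,0,0,0],[0,0,0,0],[0,0,0,0],[0,0,0,0],[0,0,0,0],[0,0,0,0],[0,0,0,0],[0,0,0,0]]]' 1 12; python3 -c "
from h import *
rel(onDeck(70,-44,up=60),onDeck(70,-44),onDeck(26,-44))
c=cam('side');cv2.imwrite('pics/c2.png',crop(c,220,120,240,180,3))"
```

```text
time: 2.7
tool_pos: [574.0, -141.6, 38.1]
tcp_rot: [0.975, 0.221, 0.001, 0.001]
contact_force: [1.0, 0.8, 0.5]
opening: 95.1
time: 3.5
tool_pos: [573.4, -141.3, 37.0]
tcp_rot: [0.975, 0.221, 0.0, 0.0]
contact_force: [1.0, -2.1, 0.7]
opening: 52.5
t 3.5 tcp [ 573.4 -141.3   37. ] yaw 25.54 F [ 1.  -2.1  0.7] op 52.5 j [-0.33  0.18  1.92 -0.    1.04  0.79]
  -> [521.6 241.3 174.2] [ 0.1183 -0.3675 -0.1375] turn 0.0002
  -> [521.6 241.3 114.2] [ 0.1183 -0.3675 -0.0775] turn 0.0002
  -> [486.5 224.6  93.6] [ 0.0794 -0.3676 -0.0569] turn 0.0002
```

View pics/c2.png

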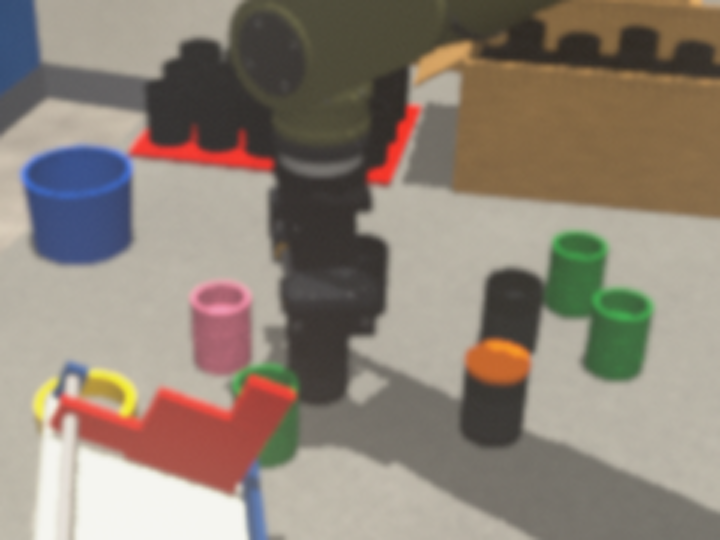

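Fitting A is gripped at 52.5 mm opening and the neighbours are clear (the reject at (495,390) of the crop is untouched). Next I lift it and move it over the deck.

```bash
python3 -m creep '[[[0,0,-0.04,0],[0,0,-0.08,0],[0,0,-0.13,0],[0,0,-0.18,0],[0.02,-0.04,-0.185,0],[0.04,-0.085,-0.185,0],[0.06,-0.13,-0.185,0],[0.08,-0.175,-0.185,0],[0.1,-0.22,-0.185,0],[0.11,-0.265,-0.185,0],[0.118,-0.31,-0.185,0],[0.118,-0.35,-0.185,0],[0.118,-0.365,-0.185,0],[0.118,-0.365,-0.15,0],[0.118,-0.365,-0.12,0],[0.118,-0.365,-0.1,0],[0.118,-0.365,-0.1,0],[0.118,-0.365,-0.1,0]]]'; python3 -c "
from h import *
rel(onDeck(70,-46),onDeck(26,-46))
c=cam('side');cv2.imwrite('pics/c3.png',crop(c,150,200,240,180,3,lines=RACK))"
```

```text
time: 5.35
tool_pos: [522.0, 238.7, 136.4]
tcp_rot: [0.975, 0.221, -0.001, 0.0]
contact_force: [0.0, -0.7, -1.5]
opening: 52.2
t 5.35 tcp [522.  238.7 136.4] yaw 25.51 F [ 0.  -0.7 -1.5] op 52.2 j [ 0.34  0.03  1.9  -0.    1.21  1.46]
  -> [522.5 239.5 114.2] [ 0.0008 -0.0006  0.0221] turn -0.0003
  -> [487.4 222.8  93.6] [-0.038  -0.0006  0.0428] turn -0.0003
```

View pics/c3.png

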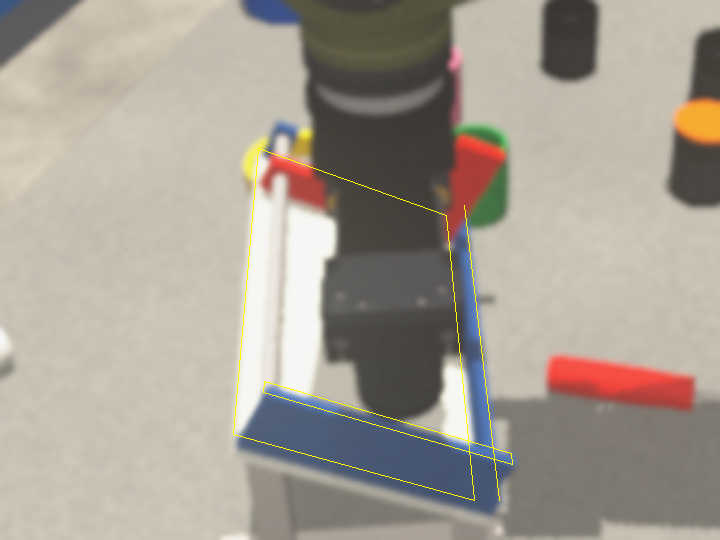

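Fitting A hangs over the deck beside the wall at crop pixel (400,390). I'll touch down gently with a light grip.

```bash
python3 -m creep '[[[0,0,0.005,0],[0,0,0.009,0],[0,0,0.012,0],[0,0,0.014,0],[0,0,0.016,0],[0,0,0.018,0]]]' 1 5; python3 -c "
from h import *
rel(onDeck(70,-46),onDeck(26,-46))"
```

```text
time: 6.0
tool_pos: [522.6, 239.1, 120.3]
tcp_rot: [0.975, 0.221, 0.0, 0.0]
contact_force: [-2.7, -1.8, 6.8]
opening: 52.4
t 6.0 tcp [522.6 239.1 120.3] yaw 25.55 F [-2.7 -1.8  6.8] op 52.4 j [ 0.34  0.04  1.91 -0.    1.18  1.46]
  -> [522.5 239.5 114.2] [-0.     -0.0004  0.0061] turn 0.0004
  -> [487.4 222.8  93.6] [-0.0389 -0.0005  0.0267] turn 0.0004
```

```bash
python3 -m creep '[[[-0.005,0,0.003,0],[-0.01,0,0.006,0],[-0.015,0,0.0095,0],[-0.02,0,0.013,0],[-0.024,0,0.016,0],[-0.028,0,0.019,0],[-0.031,0,0.0215,0],[-0.033,0,0.0235,0],[-0.033,0,0.0235,0]]]'; python3 -c "
from h import *
rel(onDeck(26,-46))
c=cam('side');cv2.imwrite('pics/c4.png',crop(c,210,230,140,150,4))"
```

```text
time: 6.9
tool_pos: [492.6, 225.1, 95.7]
tcp_rot: [0.975, 0.221, 0.0, -0.0]
contact_force: [-0.9, 1.0, 3.7]
opening: 52.6
t 6.9 tcp [492.6 225.1  95.7] yaw 25.54 F [-0.9  1.   3.7] op 52.6 j [ 0.33 -0.    2.    0.    1.14  1.45]
  -> [487.4 222.8  93.6] [-0.0057 -0.0001  0.0021] turn 0.0002
```

View pics/c4.png

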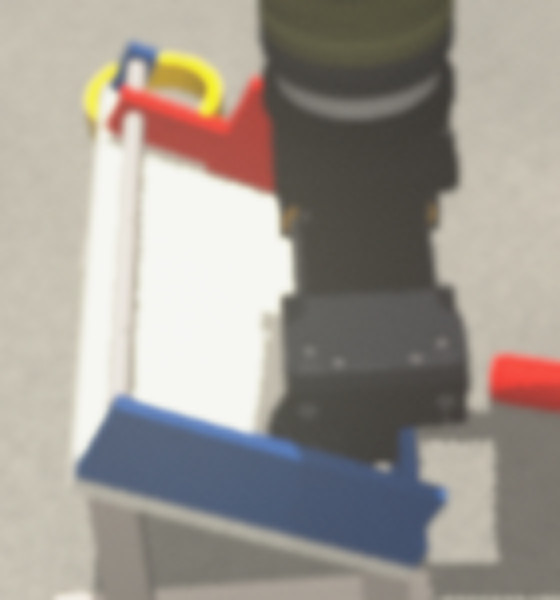

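The wall hides most of it, so I'll rely on force. I continue down to the lip.

```bash
python3 -m creep '[[[-0.002,0,0.001,0],[-0.004,0,0.002,0],[-0.006,0,0.003,0],[-0.006,0,0.003,0]]]'; python3 -m creep '[[[-0.001,0,0.0005,0],[-0.002,0,0.001,0],[-0.002,0,0.001,0]]]';python3 -c "
from h import *
rel(onDeck(26,-46))
c=cam('top');cv2.imwrite('pics/c5.png',crop(c,140,150,190,150,4,lines=[]))
np.savez('t5.npz',**c)"
```

```text
time: 7.35
tool_pos: [487.8, 223.0, 93.6]
tcp_rot: [0.975, 0.221, 0.001, -0.001]
contact_force: [-1.3, 0.4, 5.9]
opening: 52.4
time: 7.65
tool_pos: [486.1, 222.3, 92.8]
tcp_rot: [0.975, 0.221, 0.001, -0.001]
contact_force: [-1.7, 1.0, 5.9]
opening: 52.2
t 7.65 tcp [486.1 222.3  92.8] yaw 25.53 F [-1.7  1.   5.9] op 52.2 j [ 0.33 -0.01  2.02  0.    1.13  1.45]
  -> [487.4 222.8  93.6] [ 0.0014  0.0001 -0.0008] turn 0.0
```

View pics/c5.png

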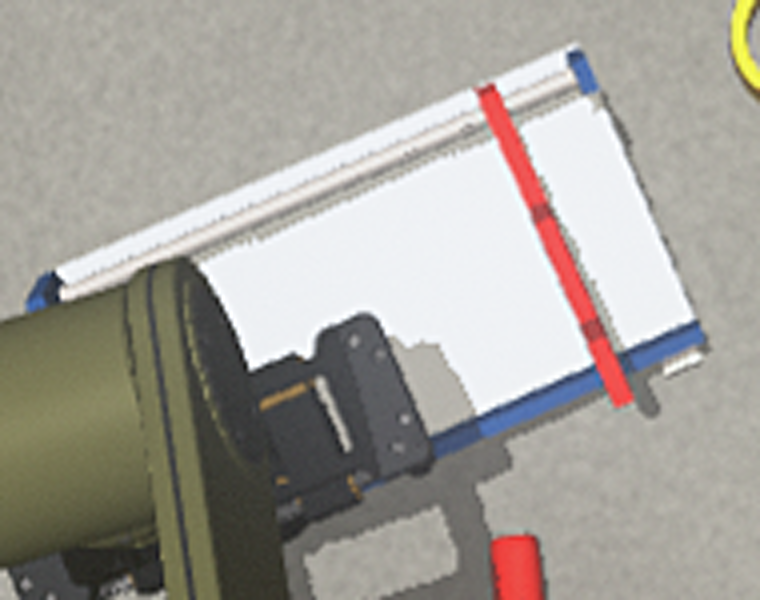

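```bash
for i in 1 2 3; do python3 -m creep '[[[-0.001,0,0.0005,0],[-0.002,0,0.001,0],[-0.002,0,0.001,0]]]' | egrep 'pos|force'; done
```

```text
tool_pos: [484.2, 221.5, 91.7]
contact_force: [-1.7, 2.2, 5.8]
tool_pos: [482.2, 220.6, 90.7]
contact_force: [-1.4, 2.2, 7.2]
tool_pos: [480.3, 219.8, 89.6]
contact_force: [-2.1, 2.1, 6.8]
```

```bash
python3 -m creep '[[[0.002,0,-0.001,0],[0.004,0,-0.002,0],[0.005,0,-0.003,0],[0.005,0,-0.003,0]]]' | egrep 'pos|force';  python3 -m creep '[[[0,0,0,0],[0,0,0,0],[0,0,0,0],[0,0,0,0]]]' 0.37; python3 -m creep '[[[0,0,-0.02,0],[0,0,-0.05,0],[0,0,-0.1,0],[0,0,-0.14,0],[0,0.04,-0.14,0],[0,0.08,-0.14,0],[0,0.13,-0.14,0],[0,0.18,-0.14,0],[0,0.23,-0.14,0],[0,0.28,-0.14,0],[0,0.28,-0.14,0]]]' | grep tool; python3 -c "
from h import *
c=cam('top');a=crop(c,140,150,190,150,3);d=cam('side');b=crop(d,200,230,150,150,2.6)
im=np.zeros((600,800,3),np.uint8);im[:450,:570]=a; im[210:600,410:800]=b; cv2.imwrite('pics/c6.png',im)
np.savez('t6.npz',**c);np.savez('s6.npz',**d)"
```

```text
tool_pos: [484.0, 220.8, 90.5]
contact_force: [-0.8, 0.9, 0.8]
time: 9.4
tool_pos: [484.3, 220.9, 91.2]
tcp_rot: [0.975, 0.221, 0.0, 0.0]
contact_force: [-1.0, 0.4, 0.2]
opening: 59.7
tool_pos: [606.5, -36.7, 230.8]
```

View pics/c6.png

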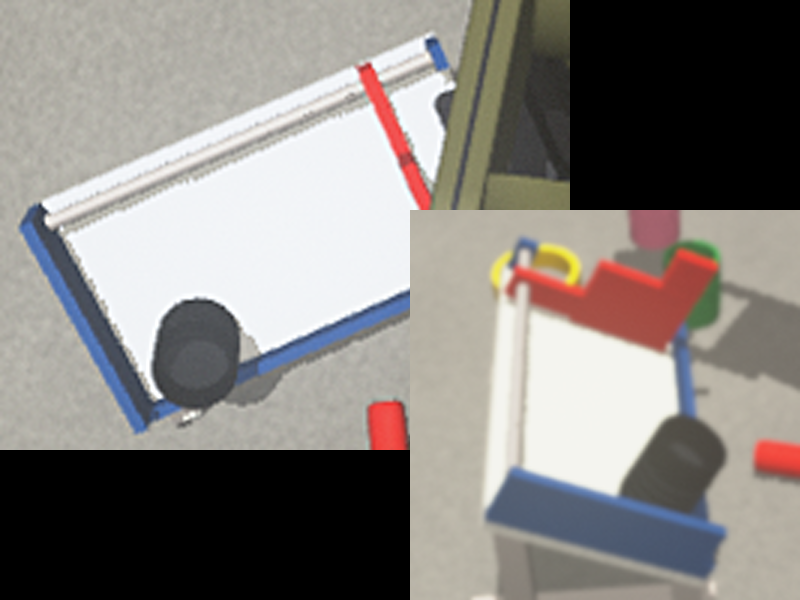

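The fitting stands tilted on the deck near the lip and wall, at (195,355) in the top part and (675,465) in the side part. I'll measure it in the deck frame.

```bash
cat >> h.py <<'E'
def cloud(c):
    uu,vv=np.meshgrid(np.arange(640),np.arange(480)); d=rays(c,np.c_[uu.ravel(),vv.ravel()])
    P=(c['eye']+d*c['range_z'].ravel()[:,None]); hsv=cv2.cvtColor(c['image'],cv2.COLOR_RGB2HSV).reshape(-1,3).astype(int)
    return w2d(P),hsv,c['range_z'].ravel()>0
def deckfit(c):
    D,H,ok=cloud(c)
    m=ok&(H[:,2]<85)&(D[:,2]>5)&(D[:,2]<75)&(D[:,0]>-15)&(D[:,0]<120)&(D[:,1]<-3)&(D[:,1]>-200)
    L=cv2.connectedComponentsWithStats(m.reshape(480,640).astype(np.uint8))
    for i in range(1,L[0]):
        if L[2][i,4]<60: continue
        q=D[(L[1].ravel()==i)]; t=q[q[:,2]>61]
        print(' blob',L[3][i].round(),'n',len(q),'top n',len(t),'z',np.percentile(q[:,2],97).round(1),'x',np.percentile(t[:,0],[1,99]).round(1),'y',np.percentile(t[:,1],[1,99]).round(1),'all y',np.percentile(q[:,1],[1,99]).round(1))
    m=ok&((H[:,0]<8)|(H[:,0]>172))&(H[:,1]>130)&(D[:,2]>20)&(D[:,2]<110)&(D[:,0]>0)&(D[:,0]<130)&(D[:,1]>-260)&(D[:,1]<-20)
    if m.sum()>50: print(' stop y',np.percentile(D[m][:,1],[3,50,97]).round(1))
    w=ok&(H[:,1]<40)&(H[:,2]>180)&(abs(D[:,2])<12)&(D[:,0]>5)&(D[:,0]<120)&(D[:,1]<0)&(D[:,1]>-266)
    print(' deck z',np.median(D[w][:,2]).round(2))
E
python3 - <<'E'
from h import *
for n in('t6','s6'):
    c=dict(np.load(n+'.npz')); print(n); deckfit(c)
rel()
E
```

```text
t6
 blob [204. 270.] n 415 top n 183 z 69.2 x [ 3.8 52.5] y [-71.8 -24.2] all y [-72.6 -24.5]
 stop y [-221.  -217.  -213.4]
 deck z 1.62
s6
 blob [304. 328.] n 704 top n 185 z 67.6 x [ 6.3 52.1] y [-68.4 -19.2] all y [-68.6 -19.5]
 stop y [-217.3 -211.4 -208.5]
 deck z 1.46
t 10.6 tcp [605.  -32.5 230.7] yaw 25.41 F [-0.1  0.1  0. ] op 59.8 j [-0.14  0.02  1.74  0.    1.38  0.98]
```

Fitting 1 is flat: its rim is about 66–67 mm over the deck and its centre is at x≈27, y≈−46. Next is B.

```bash
python3 -c "
from h import *
rel((577.5,-272.5,222),(577.5,-272.5,37))"
```

```text
t 10.6 tcp [605.  -32.5 230.7] yaw 25.41 F [-0.1  0.1  0. ] op 59.8 j [-0.14  0.02  1.74  0.    1.38  0.98]
  -> [ 577.5 -272.5  222. ] [-0.1278  0.2049  0.0087] turn -0.0021
  -> [ 577.5 -272.5   37. ] [-0.1277  0.2051  0.1937] turn -0.0021
```

```bash
python3 -m creep '[[[-0.128,0.205,0.009,0],[-0.128,0.205,0.009,0],[-0.128,0.205,0.009,0],[-0.128,0.205,0.009,0],[-0.128,0.205,0.009,0],[-0.128,0.205,0.009,0],[-0.128,0.205,0.009,0],[-0.128,0.205,0.009,0],[-0.128,0.205,0.06,0],[-0.128,0.205,0.1,0]]]' 0 12; python3 -c "
from h import *
rel((577.5,-272.5,37))
c=cam('side'); D=rays(c,[[0,0]])
cv2.imwrite('pics/c7.png',crop(c,290,150,150,110,4,circ=[(577.5,-272.5,66),(577.5,-272.5,0.)]))"
```

```text
time: 11.6
tool_pos: [579.2, -269.9, 131.6]
tcp_rot: [0.975, 0.222, 0.001, 0.001]
contact_force: [-0.5, 0.3, -1.4]
opening: 94.8
t 11.6 tcp [ 579.2 -269.9  131.6] yaw 25.71 F [-0.5  0.3 -1.4] op 94.8 j [-0.52  0.17  1.76  0.    1.21  0.6 ]
  -> [ 577.5 -272.5   37. ] [-0.0029  0.0014  0.0946] turn 0.0031
```

View pics/c7.png

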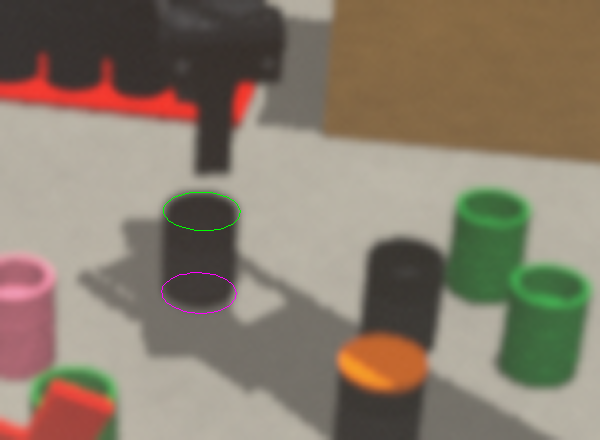

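The estimate ellipse sits on B's rim at (200,212). Descend, grip and carry.

```bash
python3 -m creep '[[[-0.001,0.001,0.04,0],[-0.001,0.001,0.075,0],[-0.001,0.001,0.094,0],[-0.001,0.001,0.094,0],[-0.001,0.001,0.094,0]]]' | grep pos; python3 -m creep '[[[0,0,0,0],[0,0,0,0],[0,0,0,0],[0,0,0,0],[0,0,0,0],[0,0,0,0],[0,0,0,0],[0,0,0,0]]]' 1 12 | egrep 'force|opening'; python3 -c "
from h import *
rel(onDeck(70,-118),onDeck(26,-118))"
```

```text
tool_pos: [578.3, -272.2, 38.4]
contact_force: [0.4, -1.0, 1.5]
opening: 51.8
t 12.95 tcp [ 577.6 -273.4   37.4] yaw 25.54 F [ 0.4 -1.   1.5] op 51.8 j [-0.53  0.27  1.81 -0.    1.06  0.6 ]
  -> [553.5 174.6 114.2] [ 0.1714 -0.4145 -0.0771] turn 0.0001
  -> [518.4 157.8  93.6] [ 0.1325 -0.4145 -0.0564] turn 0.0001
```

```bash
python3 -m creep '[[[0,0,-0.04,0],[0,0,-0.08,0],[0,0,-0.13,0],[0,0,-0.18,0],[0.02,-0.04,-0.185,0],[0.04,-0.085,-0.185,0],[0.06,-0.13,-0.185,0],[0.08,-0.175,-0.185,0],[0.1,-0.22,-0.185,0],[0.12,-0.265,-0.185,0],[0.14,-0.31,-0.185,0],[0.16,-0.35,-0.185,0],[0.17,-0.39,-0.185,0],[0.171,-0.415,-0.185,0],[0.171,-0.415,-0.15,0],[0.171,-0.415,-0.12,0],[0.171,-0.415,-0.1,0],[0.171,-0.415,-0.1,0],[0.171,-0.415,-0.1,0]]]' | grep pos; python3 -m creep '[[[0,0,0.005,0],[0,0,0.009,0],[0,0,0.012,0],[0,0,0.014,0],[0,0,0.016,0],[0,0,0.018,0]]]' 1 5; python3 -c "
from h import *
rel(onDeck(70,-118),onDeck(26,-118))"
```

```text
tool_pos: [552.5, 175.1, 137.0]
time: 15.45
tool_pos: [552.5, 174.9, 119.9]
tcp_rot: [0.975, 0.221, -0.0, 0.0]
contact_force: [-4.4, -2.6, 5.0]
opening: 51.5
t 15.45 tcp [552.5 174.9 119.9] yaw 25.55 F [-4.4 -2.6  5. ] op 51.5 j [ 0.21  0.06  1.9  -0.    1.18  1.34]
  -> [553.5 174.6 114.2] [0.0007 0.0007 0.0057] turn 0.0003
  -> [518.4 157.8  93.6] [-0.0381  0.0007  0.0264] turn 0.0003
```

```bash
python3 -m creep '[[[-0.005,0,0.003,0],[-0.01,0,0.006,0],[-0.015,0,0.0095,0],[-0.02,0,0.013,0],[-0.024,0,0.016,0],[-0.028,0,0.019,0],[-0.032,0,0.022,0],[-0.035,0,0.024,0],[-0.038,0,0.0255,0],[-0.040,0,0.0265,0],[-0.042,0,0.0275,0],[-0.043,0,0.028,0],[-0.042,0,0.028,0],[-0.042,0,0.028,0]]]'; python3 -c "
from h import *
rel(onDeck(26,-118),onDeck(26,-90));d=cam('side');deckfit(d)
cv2.imwrite('pics/c8.png',crop(d,200,230,150,150,4))"
```

```text
time: 16.85
tool_pos: [516.6, 157.4, 93.3]
tcp_rot: [0.975, 0.221, 0.002, 0.0]
contact_force: [1.8, 0.6, 6.9]
opening: 51.7
t 16.85 tcp [516.6 157.4  93.3] yaw 25.55 F [1.8 0.6 6.9] op 51.7 j [ 0.2  -0.    2.01  0.    1.13  1.32]
  -> [518.4 157.8  93.6] [ 0.0018  0.0004 -0.0002] turn 0.0003
  -> [506.4 183.1  93.6] [ 0.0018 -0.0276 -0.0003] turn 0.0003
 blob [302. 324.] n 1087 top n 279 z 67.9 x [ 5.8 53.1] y [-84.4 -20.5] all y [-103.6  -19.8]
 stop y [-217.2 -211.6 -208.8]
 deck z 1.44
```

View pics/c8.png

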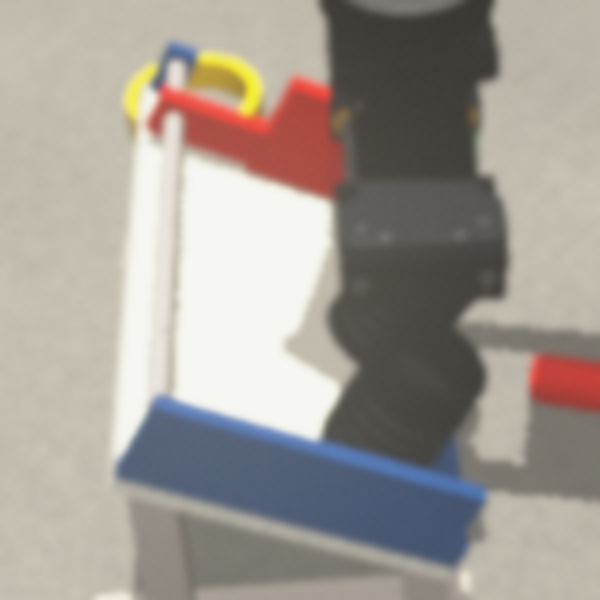

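The gripper holds f2 behind f1, with f2's uphill bottom edge at about (340,300), and the small +x force indicates lip contact. I'll let f2 settle, re-grip it, then slide toward the wall so the finger carries f1 along.

```bash
python3 -m creep '[[[0,0,0,0],[0,0,0,0],[0,0,0,0],[0,0,0,0]]]' 0.37 |egrep 'force|open'; python3 -m creep '[[[0,0,0,0],[0,0,0,0],[0,0,0,0],[0,0,0,0]]]' 1 5|egrep 'force|open';  python3 -m creep '[[[0,-0.003,0,0],[0,-0.006,0,0],[0,-0.009,0,0],[0,-0.012,0,0],[0,-0.015,0,0],[0,-0.018,0,0],[0,-0.018,0,0]]]'|egrep 'pos|force|open'; python3 -c "
from h import *
rel(onDeck(26,-90));d=cam('side');deckfit(d)"
```

```text
contact_force: [-0.6, 0.5, -0.3]
opening: 59.6
contact_force: [-0.1, 0.5, -1.9]
opening: 51.7
tool_pos: [506.9, 173.6, 91.1]
contact_force: [0.5, -0.7, -0.9]
opening: 51.8
t 18.4 tcp [506.9 173.6  91.1] yaw 25.56 F [ 0.5 -0.7 -0.9] op 51.8 j [ 0.23 -0.01  2.02  0.    1.13  1.35]
  -> [506.4 183.1  93.6] [ 0.0036 -0.0088 -0.0025] turn 0.0006
 blob [303. 329.] n 947 top n 262 z 69.5 x [ 3.9 51.6] y [-58.5 -10.5] all y [-84.3 -11.2]
 stop y [-216.4 -211.6 -209. ]
 deck z 1.41
```

```bash
python3 -m creep '[[[0,-0.002,0,0],[0,-0.004,0,0],[0,-0.006,0,0],[0,-0.007,0,0],[0,-0.007,0,0]]]'|egrep 'pos|force|open'; python3 -m creep '[[[0,-0.001,0,0],[0,-0.002,0,0],[0,-0.002,0,0]]]'|egrep 'pos|force|open';  python3 -c "
from h import *
rel(onDeck(26,-90));d=cam('side');deckfit(d)"
```

```text
tool_pos: [503.8, 179.7, 90.9]
contact_force: [-1.1, -1.0, -0.9]
opening: 52.0
tool_pos: [503.3, 181.5, 91.3]
contact_force: [0.5, -0.7, -0.8]
opening: 52.1
t 19.25 tcp [503.3 181.5  91.3] yaw 25.54 F [ 0.5 -0.7 -0.8] op 52.1 j [ 0.25 -0.01  2.02  0.    1.13  1.37]
  -> [506.4 183.1  93.6] [ 0.0034 -0.0001 -0.0023] turn 0.0002
 blob [304. 331.] n 899 top n 255 z 69.6 x [-0.  48.1] y [-50.7  -3.3] all y [-78.   -3.5]
 stop y [-217.  -211.7 -209. ]
 deck z 1.41
```

```bash
python3 -m creep '[[[0,0.001,0,0],[0,0.001,0,0],[0,0.001,0,0],[0,0.001,0,0]]]' 0.4 |egrep 'force|open'; python3 -m creep '[[[0,0,-0.02,0],[0,0,-0.05,0],[0,0,-0.1,0],[0,0,-0.14,0],[0,0.04,-0.14,0],[0,0.08,-0.14,0],[0,0.13,-0.14,0],[0,0.18,-0.14,0],[0,0.23,-0.14,0],[0,0.28,-0.14,0],[0,0.28,-0.14,0]]]' | grep tool; python3 -c "
from h import *
c=cam('top');a=crop(c,140,150,190,150,3);d=cam('side');b=crop(d,200,230,150,150,2.6)
im=np.zeros((600,800,3),np.uint8);im[:450,:570]=a; im[210:600,410:800]=b; cv2.imwrite('pics/c9.png',im)
deckfit(c);deckfit(d);rel((434,-260.5,222),(434,-260.5,37))"
```

```text
contact_force: [1.7, -0.8, 1.3]
opening: 56.9
tool_pos: [625.7, -76.9, 230.4]
 blob [208. 270.] n 938 top n 390 z 69.6 x [ 0.1 48.6] y [-115.5   -8.6] all y [-115.9  -10. ]
 stop y [-221.1 -217.2 -213.3]
 deck z 1.58
 blob [305. 322.] n 1214 top n 417 z 68.1 x [ 2.1 49. ] y [-111.7   -6.7] all y [-112.4   -6.2]
 stop y [-217.4 -211.4 -208.7]
 deck z 1.42
t 20.9 tcp [624.2 -72.8 230.4] yaw 25.43 F [ 0.2  0.3 -0.2] op 56.8 j [-0.2   0.07  1.69  0.    1.38  0.92]
  -> [ 434.  -260.5  222. ] [-0.2524  0.0878  0.0085] turn -0.0018
  -> [ 434.  -260.5   37. ] [-0.2522  0.0881  0.1935] turn -0.0018
```

View pics/c9.png

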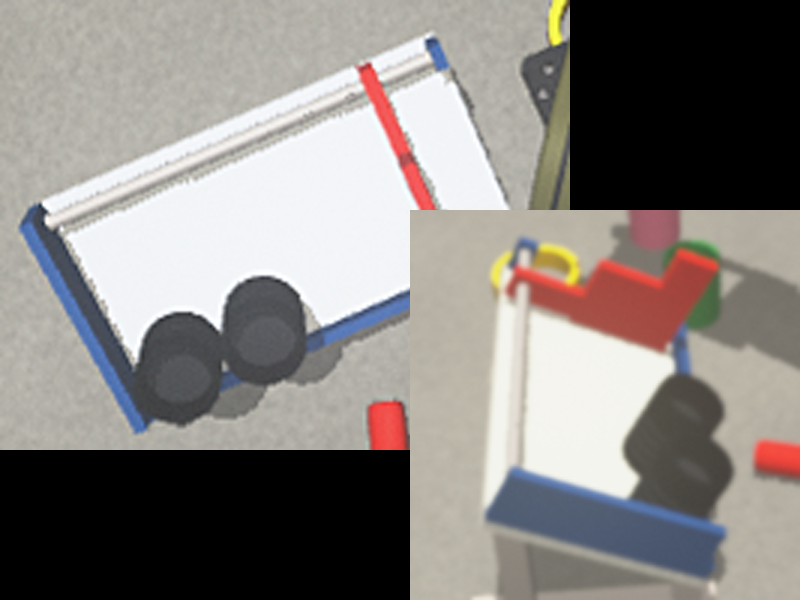

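Both fittings stand flat with their rims in line against the lip, at (180,370) and (265,335), and the 15 mm gaps can be closed with the stop. Now C.

```bash
echo "O=O-1.5*f_" >> h.py; python3 -m creep '[[[-0.252,0.088,0.009,0],[-0.252,0.088,0.009,0],[-0.252,0.088,0.009,0],[-0.252,0.088,0.009,0],[-0.252,0.088,0.009,0],[-0.252,0.088,0.009,0],[-0.252,0.088,0.009,0],[-0.252,0.088,0.009,0],[-0.252,0.088,0.06,0],[-0.252,0.088,0.1,0],[-0.252,0.088,0.1,0],[-0.252,0.088,0.1,0]]]' 0 12|egrep 'pos|open'; python3 -c "
from h import *
rel((434,-260.5,37))"
```

```text
tool_pos: [435.6, -259.0, 131.2]
opening: 95.2
t 22.1 tcp [ 435.6 -259.   131.2] yaw 25.66 F [-0.1 -0.8  0.5] op 95.2 j [-0.64 -0.12  2.05  0.    1.21  0.48]
  -> [ 434.  -260.5   37. ] [-0.0021  0.0008  0.0942] turn 0.0023
```

```bash
python3 -m creep '[[[-0.001,0.001,0.04,0],[-0.001,0.001,0.075,0],[-0.001,0.001,0.094,0],[-0.001,0.001,0.094,0],[-0.001,0.001,0.094,0]]]' | grep pos; python3 -m creep '[[[0,0,0,0],[0,0,0,0],[0,0,0,0],[0,0,0,0],[0,0,0,0],[0,0,0,0],[0,0,0,0],[0,0,0,0]]]' 1 12 | egrep 'force|opening'; python3 -c "
from h import *
rel(onDeck(70,-158),onDeck(26,-158))"
```

```text
tool_pos: [436.5, -262.5, 39.9]
contact_force: [-0.2, -0.8, 0.2]
opening: 52.5
t 23.4 tcp [ 434.5 -261.7   37.2] yaw 25.54 F [-0.2 -0.8  0.2] op 52.5 j [-0.65  0.    2.11 -0.    1.03  0.48]
  -> [569.4 137.8 114.2] [ 0.2939 -0.3023 -0.0771] turn 0.0002
  -> [534.3 121.1  93.6] [ 0.2551 -0.3023 -0.0564] turn 0.0002
```

```bash
python3 -m creep '[[[0,0,-0.04,0],[0,0,-0.08,0],[0,0,-0.13,0],[0,0,-0.18,0],[0.03,-0.03,-0.185,0],[0.06,-0.06,-0.185,0],[0.09,-0.09,-0.185,0],[0.12,-0.12,-0.185,0],[0.15,-0.15,-0.185,0],[0.18,-0.18,-0.185,0],[0.21,-0.21,-0.185,0],[0.24,-0.24,-0.185,0],[0.27,-0.27,-0.185,0],[0.285,-0.295,-0.185,0],[0.294,-0.302,-0.185,0],[0.294,-0.302,-0.15,0],[0.294,-0.302,-0.12,0],[0.294,-0.302,-0.1,0],[0.294,-0.302,-0.1,0],[0.294,-0.302,-0.1,0]]]' | grep pos; python3 -m creep '[[[0,0,0.005,0],[0,0,0.009,0],[0,0,0.012,0],[0,0,0.014,0],[0,0,0.016,0],[0,0,0.018,0]]]' 1 5; python3 -c "
from h import *
rel(onDeck(70,-158),onDeck(26,-158))"
```

```text
tool_pos: [569.5, 137.0, 137.1]
time: 26.0
tool_pos: [569.8, 137.5, 120.5]
tcp_rot: [0.975, 0.221, 0.0, 0.0]
contact_force: [-4.0, -1.5, 7.1]
opening: 52.8
t 26.0 tcp [569.8 137.5 120.5] yaw 25.56 F [-4.  -1.5  7.1] op 52.8 j [ 0.15  0.07  1.89 -0.    1.18  1.27]
  -> [569.4 137.8 114.2] [-0.0003 -0.0005  0.0063] turn 0.0005
  -> [534.3 121.1  93.6] [-0.0392 -0.0005  0.0269] turn 0.0005
```

```bash
python3 -m creep '[[[-0.005,0,0.003,0],[-0.01,0,0.006,0],[-0.015,0,0.0095,0],[-0.02,0,0.013,0],[-0.024,0,0.016,0],[-0.028,0,0.019,0],[-0.032,0,0.022,0],[-0.035,0,0.024,0],[-0.038,0,0.0255,0],[-0.040,0,0.0265,0],[-0.041,0,0.027,0],[-0.042,0,0.0275,0],[-0.042,0,0.0275,0]]]' | egrep 'pos|force';python3 -m creep '[[[0,0,0,0],[0,0,0,0],[0,0,0,0],[0,0,0,0]]]' 0.39 |egrep 'pos|force|open'; python3 -m creep '[[[0,0,-0.02,0],[0,0,-0.05,0],[0,0,-0.1,0],[0,0,-0.14,0],[0,0.04,-0.14,0],[0,0.08,-0.14,0],[0,0.13,-0.14,0],[0,0.18,-0.14,0],[0,0.2,-0.14,0],[0,0.2,-0.14,0]]]' | grep tool; python3 -c "
from h import *
c=cam('top');a=crop(c,140,150,190,150,3);d=cam('side');b=crop(d,200,230,150,150,2.6)
im=np.zeros((600,800,3),np.uint8);im[:450,:570]=a; im[210:600,410:800]=b; cv2.imwrite('pics/c10.png',im)
deckfit(c);deckfit(d);rel(d2w([26,-222,90])[0])"
```

```text
tool_pos: [532.1, 119.7, 92.1]
contact_force: [0.3, 0.8, 0.3]
tool_pos: [531.5, 119.5, 91.5]
contact_force: [-1.0, 0.8, -0.1]
opening: 57.9
tool_pos: [618.3, -63.2, 231.1]
 blob [261. 248.] n 346 top n 156 z 68.4 x [ 1.3 49. ] y [-182.8 -135.5] all y [-183.6 -135.9]
 blob [211. 268.] n 1087 top n 426 z 69.1 x [ 1.4 50.2] y [-115.1   -8.8] all y [-115.8  -10.2]
 stop y [-221.1 -217.3 -213.3]
 deck z 0.87
 blob [303. 311.] n 2000 top n 622 z 67.4 x [ 3.3 50.4] y [-179.    -6.9] all y [-179.3   -6.6]
 stop y [-217.5 -211.4 -208.9]
 deck z 0.75
t 28.8 tcp [617.5 -60.4 231.2] yaw 25.52 F [ 0.4 -0.5 -0.1] op 57.6 j [-0.18  0.06  1.71  0.    1.38  0.94]
  -> [544.1  54.8 141.7] [-0.0165 -0.1355  0.0897] turn -0.0001
```

View pics/c10.png

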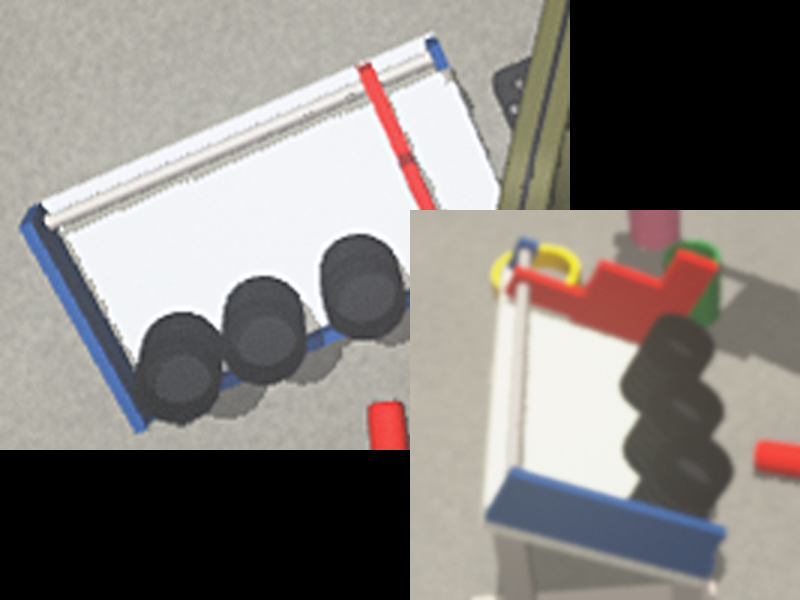

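All three stand at the lip, and the stop at about (400,140) of the top crop is clear. I'll go behind the stop plate with closed fingers.

```bash
python3 -c "
from h import *
for y in(-246,-178):
  p=d2w([60,y,35])[0]+[0,0,8]; rel(p)"
```

```text
t 28.8 tcp [617.5 -60.4 231.2] yaw 25.52 F [ 0.4 -0.5 -0.1] op 57.6 j [-0.18  0.06  1.71  0.    1.38  0.94]
  -> [604.8  57.2 117.1] [ 0.0393 -0.1115  0.1143] turn -0.0001
t 28.8 tcp [617.5 -60.4 231.2] yaw 25.52 F [ 0.4 -0.5 -0.1] op 57.6 j [-0.18  0.06  1.71  0.    1.38  0.94]
  -> [575.5 118.6 117.1] [ 0.0393 -0.1795  0.1144] turn -0.0001
```

```bash
python3 -m creep '[[[0.039,-0.04,0,0],[0.039,-0.08,0,0],[0.039,-0.111,0,0],[0.039,-0.111,0,0],[0.039,-0.111,0.03,0],[0.039,-0.111,0.06,0],[0.039,-0.111,0.09,0],[0.039,-0.111,0.105,0],[0.039,-0.111,0.114,0],[0.039,-0.111,0.114,0],[0.039,-0.111,0.114,0]]]' 1 5; python3 -c "
from h import *
rel()
c=cam('top');deckfit(c);d=cam('side');deckfit(d)"
```

```text
time: 29.9
tool_pos: [606.1, 56.1, 119.1]
tcp_rot: [0.975, 0.221, 0.001, 0.0]
contact_force: [-0.1, 0.4, -0.5]
opening: 0.4
t 29.9 tcp [606.1  56.1 119.1] yaw 25.55 F [-0.1  0.4 -0.5] op 0.4 j [0.   0.12 1.84 0.   1.18 1.13]
 blob [204. 271.] n 1120 top n 333 z 68.5 x [ 0.8 50.5] y [-88.2  -8.7] all y [-87.3  -9.9]
 deck z 0.99
 blob [304. 310.] n 1717 top n 630 z 67.6 x [ 3.2 50.5] y [-178.6   -6.7] all y [-179.7   -6.6]
 stop y [-217.  -211.4 -208.7]
 deck z 0.75
```

Next I push slowly toward the wall.

```bash
python3 -m creep '[[[0,-0.004,0,0],[0,-0.008,0,0],[0,-0.012,0,0],[0,-0.016,0,0],[0,-0.02,0,0],[0,-0.024,0,0],[0,-0.027,0,0],[0,-0.03,0,0],[0,-0.033,0,0],[0,-0.036,0,0],[0,-0.039,0,0],[0,-0.042,0,0],[0,-0.045,0,0],[0,-0.048,0,0],[0,-0.05,0,0],[0,-0.05,0,0]]]' ; python3 -c "
from h import *
rel();d=cam('side');deckfit(d)
cv2.imwrite('pics/c11.png',crop(d,200,230,150,150,4))"
```

```text
time: 31.6
tool_pos: [583.4, 101.7, 117.7]
tcp_rot: [0.975, 0.221, -0.0, -0.0]
contact_force: [0.9, -2.1, 1.5]
opening: 0.4
t 31.6 tcp [583.4 101.7 117.7] yaw 25.55 F [ 0.9 -2.1  1.5] op 0.4 j [0.08 0.09 1.87 0.   1.18 1.21]
 blob [302. 311.] n 2061 top n 631 z 67.4 x [ 2.9 50.5] y [-170.6   -7.1] all y [-172.1   -6.8]
 stop y [-181.2 -177.1 -174.1]
 deck z 0.69
```

View pics/c11.png

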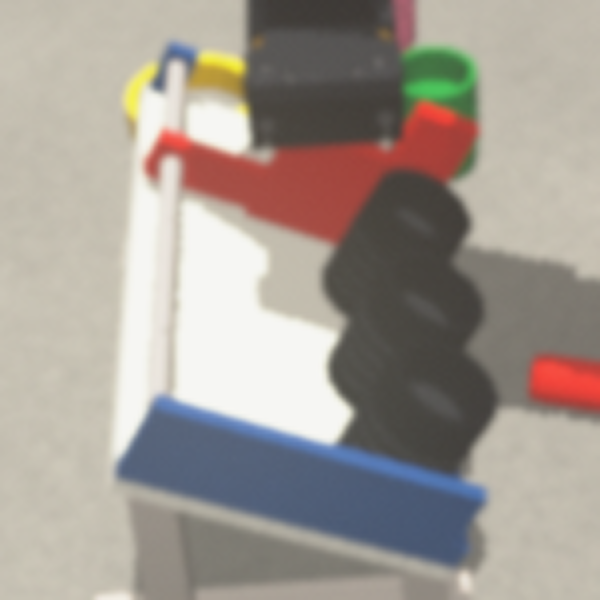

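The plate is pushing the third fitting and all three are upright. I continue slowly.

```bash
python3 -m creep '[[[0,-0.0015,0,0],[0,-0.003,0,0],[0,-0.0045,0,0],[0,-0.006,0,0],[0,-0.0075,0,0],[0,-0.009,0,0],[0,-0.0105,0,0],[0,-0.012,0,0],[0,-0.0135,0,0],[0,-0.015,0,0],[0,-0.015,0,0]]]'|egrep 'pos|force'; for i in 1 2; do python3 -m creep '[[[0,-0.001,0,0],[0,-0.002,0,0],[0,-0.002,0,0]]]'|egrep 'pos|force'; done; python3 -c "
from h import *
rel();d=cam('side');deckfit(d)"
```

```text
tool_pos: [577.1, 114.9, 117.7]
contact_force: [0.8, -4.2, 3.3]
tool_pos: [576.3, 116.5, 117.7]
contact_force: [1.4, -4.9, 2.8]
tool_pos: [575.5, 118.2, 117.7]
contact_force: [0.4, -5.0, 2.0]
t 33.35 tcp [575.5 118.2 117.7] yaw 25.54 F [ 0.4 -5.   2. ] op 0.8 j [ 0.11  0.08  1.89 -0.    1.18  1.24]
 blob [303. 314.] n 1965 top n 632 z 67.6 x [ 2.6 50.6] y [-153.3   -3.5] all y [-154.    -3.5]
 stop y [-163.4 -159.  -156.4]
 deck z 0.68
```

```bash
for i in 1 2 3 ; do python3 -m creep '[[[0,-0.001,0,0],[0,-0.002,0,0],[0,-0.002,0,0]]]'|egrep 'pos|force'; done; python3 -c "
from h import *
rel();d=cam('side');deckfit(d)"
```

```text
tool_pos: [574.8, 119.6, 117.8]
contact_force: [2.5, -6.9, 2.4]
tool_pos: [574.0, 121.3, 117.7]
contact_force: [1.7, -6.5, 2.1]
tool_pos: [573.8, 121.8, 117.8]
contact_force: [3.9, -10.2, 0.8]
t 34.3 tcp [573.8 121.8 117.8] yaw 25.54 F [  3.9 -10.2   0.8] op 0.7 j [ 0.12  0.07  1.89 -0.    1.18  1.25]
 blob [302. 313.] n 1831 top n 592 z 67.5 x [ 2.6 51.6] y [-149.9   -3.7] all y [-150.8   -3.9]
 stop y [-159.7 -155.  -152.2]
 deck z 0.67
```

```bash
for i in 1 2 ; do python3 -m creep '[[[0,-0.001,0,0],[0,-0.002,0,0],[0,-0.002,0,0]]]'|egrep 'pos|force'; done
```

```text
tool_pos: [573.6, 122.1, 117.8]
contact_force: [5.2, -15.9, 1.2]
tool_pos: [573.6, 122.2, 117.9]
contact_force: [8.1, -21.6, -0.5]
```

It's solid now: force rises with no motion. I back off, lift and check.

```bash
python3 -m creep '[[[0,0.005,0,0],[0,0.01,0,0],[0,0.02,0,0],[0,0.025,0,0],[0,0.025,-0.04,0],[0,0.025,-0.08,0],[0,0.025,-0.12,0],[0,0.06,-0.12,0],[0,0.11,-0.12,0],[0,0.16,-0.12,0],[0,0.21,-0.12,0],[0,0.26,-0.12,0],[0,0.26,-0.12,0]]]' | grep pos; python3 -c "
from h import *
c=cam('top');a=crop(c,140,150,190,150,3);d=cam('side');b=crop(d,200,230,150,150,2.6)
im=np.zeros((600,800,3),np.uint8);im[:450,:570]=a; im[210:600,410:800]=b; cv2.imwrite('pics/c12.png',im)
deckfit(c);deckfit(d);rel(); print(w2d([573.6,122.2,106]))"
```

```text
tool_pos: [684.3, -112.3, 236.3]
 blob [215. 265.] n 1603 top n 615 z 68.5 x [ 1.5 50.9] y [-151.2   -3.8] all y [-150.5   -4.2]
 stop y [-164.6 -160.6 -156.3]
 deck z 0.8
 blob [302. 313.] n 1756 top n 556 z 67.5 x [ 3.1 51.8] y [-149.4   -3.9] all y [-150.   -4.]
 stop y [-160.  -155.2 -152.5]
 deck z 0.71
t 36.35 tcp [ 683.1 -107.9  236.7] yaw 25.44 F [-0.5 -0.3 -0.2] op 0.6 j [-0.23  0.21  1.53  0.    1.4   0.89]
[[  58.39310534 -173.9180123    32.37575799]]
```

View pics/c12.png

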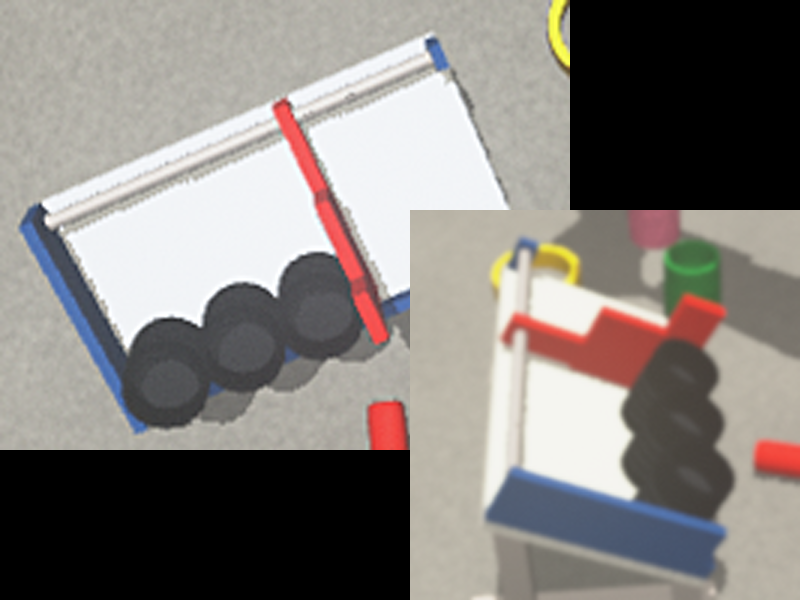

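```bash
python3 -c "
from plant import r
r.hand_in()"
```

```text
the job is handed in; nothing more can be done
```

All three black fittings are on the rack deck in one closed row along the front lip, from the blue end wall to the red stop. I handed the job in at about 36 s of the 72 s allowed; no verdict is given.

**How it was done:** I set each fitting on the slope with a light grip and drew it down until it tilted flat against the lip. The finger and the stop plate then pushed the row together until the force rose to about 20 N with no further movement.

**Last checks (both cameras, calibration good to about 2 mm):**

| What | Measured | Required |
|---|---|---|
| Fitting centres, x on deck | about 26–27 mm | 22–32 mm |
| Rims above the deck face | about 67 mm (fitting is 66 mm high) | bottom within 4 mm of the deck |
| Stop | about 0.070 m | above 0.064 m |

- **Camera disagreement:** the two cameras differed by about 4 mm on the stop's position. The hard stop in force and the 57 mm of measured travel both fit a closed row.
- **Fittings judged as a group:** x and height were read for the three together in the last pictures, not one by one. They showed as a straight row, all mouth up.
- **Bystanders:** I never touched the plugged fitting, the screwdriver or the tape. The tape and the screwdriver handle looked unmoved in the last picture. The plugged fitting was outside that picture and looked unmoved when last seen.
- **Pictures:** I viewed 14, over the budget of 10 plus the one or two allowed.

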